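Stroke a slide carriage and park it on the tight spot

TASK

This linear slide has one tight spot somewhere along its rail that cannot be seen. Take the carriage by its brass knob and run it gently up against the red buffer, then stroke it slowly the whole way to the black buffer, feeling where it drags, without forcing it hard into either buffer. Then bring it back, leave it standing on the tight spot so that the fitter can find the place, and let go; do not disturb the gauges lying around.

Things in the scene. Friction and masses are not known exactly. Their poses are not given: they have to be found in the camera images.
- slide: linear slide screwed to the bench, cannot move: 40 x 40 mm aluminium extrusion, 450 mm long, carrying a 15 mm steel rail and two end-stop blocks (40 mm wide, tops 73 mm above the bench, 185 to 203 mm from the middle). Origin: middle of its underside, on the bench top. y runs along the rail towards the red buffer, z up
- rail: steel rail on the extrusion, 15 x 15 x 442 mm, axes as the slide's; origin mid-length on its underside, 40 mm above the bench. Its one tight spot, an unseen raised patch, drags while the carriage origin is within about 10 mm of the patch's middle, which lies between -110 and +110 mm along y; there the carriage's sprung shoe presses on the rail with about 10 to 13 N, elsewhere not at all
- carriage: steel carriage with green top plate, 64 mm long, 56 mm wide, 72 mm high over the bench, sliding along the slide's y. Origin: mid-length, at bench height, at the slide's origin when mid-travel. 140 mm of free travel either way, then a buffer; starts within 90 mm of the middle. Pushing takes about 2 N, on the tight spot 7 to 14 N. It stays where it is left. Stroke slowly, under 0.3 m/s
- knob (a point): centre (half-way up) of the carriage's brass knob, an upright knurled cylinder, 24 mm diameter, 32 mm high, from 80 to 112 mm above the bench (point 97 mm above the bench, on the carriage's centre). It does not turn
- stop_red: red rubber buffer, 13 mm diameter, 14 mm long, at the +y end of the slide, 62 mm above the bench; origin at its root on the stop block, 186 mm from the slide's middle, its free face at 172 mm. It yields about 1 mm for 3 N and springs back
- stop_black: black rubber buffer, the same, at the -y end of the slide; origin at its root, 186 mm from the slide's middle
- indicator: blue-rimmed dial indicator lying face up, 58 mm diameter, 20 mm thick, stem along its -x; loose, leave alone. Origin: underside, middle of the dial
- gauge_case: open teal gauge case with a dial gauge in it, 172 x 76 mm with its lid laid open to its +x, 34 mm high; loose, leave alone. Origin: underside, middle of the tray half
- magnetic_base: dark grey magnetic base 50 x 60 x 55 mm with a steel post to 140 mm and a steel arm to 60 mm along its +y at 125 mm height; loose, leave alone. Origin: middle of its underside

How it is judged:
By the outcome, as a careful person would: the job done as asked, in the order asked, and still so for the second after the job is handed in, with the robot touching nothing.
It also fails if it takes over 72 s, if anything falls off the work surface, if the arm or the gripper's body presses on something with over 40 N, if the wrist force passes 120 N, or if a joint passes its speed limit or range.

ROBOT

A 6-joint arm with a two-finger parallel gripper is mounted at the origin on the work surface. World frame = base frame: x ahead of the robot, y to its left, z up, the work surface at z = 0. Lengths are in m, angles in rad, forces in N, time in s.
With the tool pointing down it reaches from about 0.35 to 0.975 m from the base axis. Payload 4.9 kg.
Tool frame: the origin (TCP) lies at the very end of the fingers, on their centre line; the grasp point (between the pads) lies behind it (manip.grip_depth is the z of the grasp point in the tool frame, in m); z points along the fingers, y is the direction in which the jaws open and shut (so a half turn about z gives the same grasp; the last joint's range is limited). The gripper opens to 85 mm and grips with 20 to 120 N. Pads are 22 mm wide; open, the fingers measure 114 mm over their backs; the gripper's body (76 mm by 85 mm) begins 54 mm behind the grasp point. The pads swing forward as they close: fully open they stand 13 mm farther back than shut.
Start: joints at [-1.441, 0.053, 1.613, -0, 1.476, -0.119], TCP at [0.154, -0.606, 0.231] pointing down, gripper open.
Joint ranges: [-3.01, 3.01], [-1.01, 2.22], [0.06, 2.58], [-1.02, 4.17], [0.09, 2.62], [-3.14, 3.14]. Speed limits (rad/s): [2.57, 2.57, 3.14, 3.14, 3.14, 3.14].

INTERFACE

Orientations are given as a unit quaternion [w, x, y, z].
In Python, from plant import state, optics, manip, silhouettes, place_of gives the robot as it stands. The module is installed in compiled form; this text tells all that it offers.
- The arm moves only by the tool jog_arm, never from a script. Its argument "increments" is a list of rows, each an object with "slide": the shift along the tool's x, y, z in mm, a list of three; "rotation": the turn, a rotation vector about the tool's x, y, z in degrees, a list of three. A call has 1 to 20 rows; each row shifts and turns the commanded pose from where the row before left it, along the tool's axes as they then stand; what a row does not reach is not made up. A row lasts 1/12 s, in which the tool goes at most 41.7 mm and 7.16 degrees, less where a joint would pass 70% of its speed; a pose out of reach is approached as far as the arm can. A call with a gripper value outside its range is refused whole. "fingers" is the opening, from 0 (shut) to 1 (fully open), set as the call begins (left out, the last holds). The fingers move at their own pace and stop on an object; the grip force is fixed at half the most. Time passes only in rows, so rows that do not move let the fingers close. It gives the time, the measured TCP pose, the force and the opening at its end, in the units of the state.
- state(): the state, without advancing time (a new reading comes with each control period).
- optics.grab_frame(name): name is "side" or "top"; returns a dict with "frame" (384x512x3 uint8, blue, green, red), "camera_matrix" (3x3 intrinsics, pixels), "R" (3x3) and "t" (3): a world point X has camera coordinates R X + t. Camera axes: x right, y down, z forward; pixel columns grow to the right and rows downward; lengths in m; the calibration is good to about 2 mm. A picture is of the moment at which its call begins. There is no depth.
- manip.job_done(): hands the job in, once; it reports no verdict.
Trained networks look in the newest picture that a camera, given by its name, has taken for a name from the list of things; names that differ only in an ending like _2 or _b are one class to them, and where a whole thing is asked for, a point or a joint stands for the part that bears it (a point fixed in the world has none). Each returns a list of dicts, best first, with "score" (0 to 1); they miss things now and then, are a little off and sometimes report something else, mostly with a low value. They report only what shows in the picture. A call takes as long as a camera call.
- silhouettes(thing, camera): "mask" (384x512 bool, what is visible of it) and "bbox" ([left, top, right, bottom] in pixels, round what is visible of it).
- place_of(thing, camera): "uv" ([column, row] in pixels: a listed point, or the origin of a listed thing).
The state is a dict: "time": time; "joint_pos": joint angles; "joint_vel": joint speeds; "joint_efforts": joint torques, N m; "tool_pos": TCP position; "tool_rot": TCP orientation; "contact_force": force on the tool from outside, world axes, zero at the start; "ft_torque": the same for the moment, N m; "gripper_width": opening from 0.0 (shut) to 1.0 (fully open).
Only numpy, scipy, OpenCV 4.12 (cv2) and the standard library are available. Lean on these libraries where they do the work, as an engineer would, in place of code of your own. Each camera call takes 0.05 s, during which the arm holds its last target.

## Working session

There is one attempt and no reset: what is moved stays moved. The work goes in short steps, Python scripts to look and compute and a tool call to move; the robot and the scene stay as the last step left them, time stands still between calls to the robot, and variables do not carry over. Pictures are saved under pics/ and viewed, and the job is handed in when it is done.

Besides the shell and the picture viewer there is one more tool, called as a command line: name --argument value ..., lists and objects as JSON in quotes. jog_arm: Moves the arm, as the interface text tells. Its arguments: {"type":"object","properties":{"increments":{"type":"array","items":{"type":"object","properties":{"slide":{"type":"array","items":{"type":"number"}},"rotation":{"type":"array","items":{"type":"number"}}}}},"fingers":{"type":"number"}},"required":["increments"]}

```bash
mkdir -p pics; python3 - <<'E'
from plant import state, optics, manip, silhouettes, place_of
import cv2,json,numpy as np
print(state()); print(manip.grip_depth)
for c in ["side","top"]:
    f=optics.grab_frame(c); cv2.imwrite(f"pics/{c}0.png",f["frame"])
    print(c,f["camera_matrix"].tolist(),f["R"].tolist(),f["t"].tolist())
    for n in ["slide","carriage","knob","stop_red","stop_black","indicator","gauge_case","magnetic_base"]:
        print(n,[(np.round(d["uv"],1).tolist(),round(d["score"],2)) for d in place_of(n,c)[:3]])
E
```

```text
{'time': 0.0, 'joint_pos': array([-1.44097053e+00,  5.33460085e-02,  1.61433359e+00, -3.37182502e-05,
        1.47598432e+00, -1.19010014e-01]), 'joint_vel': array([-0.00089341, -0.00212146, -0.00040636,  0.000674  , -0.00110305,
       -0.00024687]), 'joint_efforts': array([-1.21368130e-04, -3.93683910e+01, -3.70174026e+01, -1.11129787e-04,
        7.02518126e-03, -1.86156456e-05]), 'tool_pos': array([ 0.15382453, -0.60511772,  0.23004609]), 'tool_rot': array([-1.03552627e-03,  9.92269339e-01,  1.24098696e-01, -2.23820595e-05]), 'contact_force': array([-0.23196227, -1.16670398,  0.323748  ]), 'ft_torque': array([ 0.01371931, -0.0234401 ,  0.01688095]), 'gripper_width': 0.9978980552913314}
-0.0187
side [[376.4657592578774, 0.0, 250.52299734044786], [0.0, 376.4657592578774, 193.8765749079618], [0.0, 0.0, 1.0]] [[0.8064986302261111, -0.5910439970654346, 0.015064958556904122], [-0.29538790969458956, -0.42487709339932916, -0.855701722746191], [0.5121581223115258, 0.6856722606591669, -0.5172500446717041]] [-0.4542640778534275, 0.26713057461892753, 0.3809026411039008]
slide []
carriage [([
[... 233 characters left out ...]
op [[383.3893595151075, 0.0, 256.01865206229223], [0.0, 383.3893595151075, 187.72927900520267], [0.0, 0.0, 1.0]] [[0.013487656088134297, -0.9986229733506777, 0.050697536720243463], [-0.9878330408777859, -0.021163733089094913, -0.15407134630384794], [0.15493213508951237, -0.048002640531389196, -0.9867582176088627]] [-0.002855671488932486, 0.5884193825876244, 0.6746057438367303]
slide [([249.4, 188.5], 0.84)]
carriage [([218.3, 182.1], 0.78), ([145.1, 171.1], 0.38)]
knob [([212.1, 175.9], 0.71)]
stop_red [([148.1, 167.2], 0.59)]
stop_black [([344.2, 189.9], 0.58)]
indicator [([185.7, 259.3], 0.62)]
gauge_case [([284.5, 135.2], 0.68), ([347.4, 192.6], 0.51)]
magnetic_base [([196.8, 98.0], 0.7)]
```

View pics/side0.png

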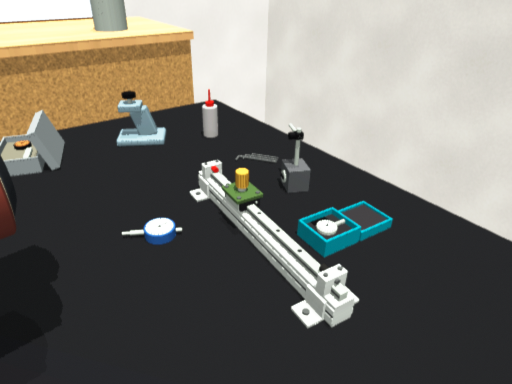

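View pics/top0.png

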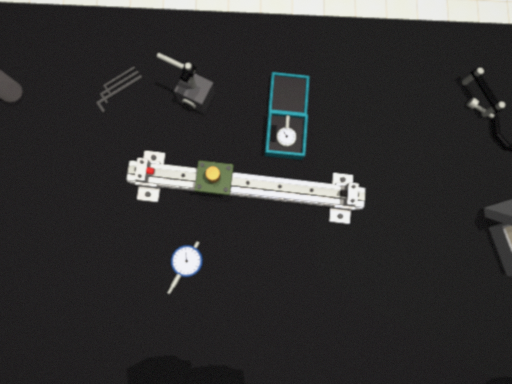

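```bash
cat > h.py <<'E'
import numpy as np,cv2
from plant import state, optics, manip, silhouettes, place_of
def ray(f,uv):
    K,R,t=[np.array(f[k]) for k in("camera_matrix","R","t")]
    return -R.T@t, R.T@np.linalg.inv(K)@np.array([uv[0],uv[1],1.])
def atz(f,uv,z):
    c,d=ray(f,uv); return c+d*(z-c[2])/d[2]
def tri(fs,uvs):
    A=np.zeros((3,3));b=np.zeros(3)
    for f,uv in zip(fs,uvs):
        c,d=ray(f,uv);d/=np.linalg.norm(d);P=np.eye(3)-np.outer(d,d);A+=P;b+=P@c
    return np.linalg.solve(A,b)
E
python3 - <<'E'
from h import *
fs={c:optics.grab_frame(c) for c in("side","top")}
for n,z in dict(slide=0,carriage=0,knob=.097,stop_red=.062,stop_black=.062,indicator=0,gauge_case=0,magnetic_base=0).items():
    u={c:place_of(n,c) for c in fs}
    print(n,{c:np.round(atz(fs[c],u[c][0]["uv"],z),3).tolist() for c in fs if u[c]}, np.round(tri(fs.values(),[u[c][0]["uv"] for c in fs]),3) if all(u.values()) else '')
E
```

```text
slide {'top': [0.598, 0.023, 0.0]} 
carriage {'side': [0.611, 0.082, 0.0], 'top': [0.608, 0.087, 0.0]} [ 0.611  0.086 -0.003]
knob {'side': [0.6, 0.075, 0.097], 'top': [0.604, 0.088, 0.097]} [0.607 0.088 0.089]
stop_red {'side': [0.62, 0.216, 0.062], 'top': [0.616, 0.21, 0.062]} [0.616 0.209 0.066]
stop_black {'side': [0.579, -0.164, 0.062], 'top': [0.579, -0.153, 0.062]} [ 0.582 -0.157  0.054]
indicator {'side': [0.451, 0.14, 0.0], 'top': [0.454, 0.143, 0.0]} [ 0.453  0.144 -0.004]
gauge_case {'side': [0.696, -0.057, 0.0], 'top': [0.697, -0.053, -0.0]} [ 0.698 -0.054 -0.003]
magnetic_base {'side': [0.784, 0.129, 0.0], 'top': [0.784, 0.128, 0.0]} [0.784 0.129 0.   ]
```

The side view shows the slide running from the red buffer at (214,169) to the black one at about (328,280), with the knob at (242,179). In the top view the knob is at (212,174), red is at (150,171) and the black end is near (345,192). The loose gauges are all off the slide line. Next I'll refine the axis.

```bash
python3 - <<'E'
from h import *
f=optics.grab_frame("top"); K=np.array(f["camera_matrix"]);R=np.array(f["R"]);t=np.array(f["t"])
fs=optics.grab_frame("side")
def proj(f,X):
    p=np.array(f["R"])@X+np.array(f["t"]);p=np.array(f["camera_matrix"])@p;return p[:2]/p[2]
# yellow knob
for ff,n in((f,"top"),(fs,"side")):
    h=cv2.cvtColor(ff["frame"],cv2.COLOR_BGR2HSV)
    m=cv2.inRange(h,(12,120,90),(35,255,255)); k,l,s,c=cv2.connectedComponentsWithStats(m)
    i=[(s[j].tolist(),c[j].round(1).tolist()) for j in range(1,k) if s[j][4]>30]; print(n,i[:4])
    m=cv2.inRange(h,(0,180,100),(6,255,255)); k,l,s,c=cv2.connectedComponentsWithStats(m)
    print("red",[(s[j].tolist(),c[j].round(1).tolist()) for j in range(1,k) if s[j][4]>8])
o=np.array([.598,.0265]); 
sl=silhouettes("slide","top")
th=np.deg2rad(5.6);d=np.array([np.sin(th),np.cos(th)]);n=np.array([np.cos(th),-np.sin(th)])
S=3
for ff,nm in((f,"top"),(fs,"side")):
    im=cv2.resize(ff["frame"],None,fx=S,fy=S,interpolation=cv2.INTER_CUBIC)
    def P(s,w,z): return tuple(np.int32((proj(ff,np.r_[o+d*s+n*w,z])+.5)*S))
    for w,z in((0.02,.04),(-.02,.04),(.0075,.055),(-.0075,.055)): cv2.line(im,P(-.225,w,z),P(.225,w,z),(0,0,255),1)
    for s in(-.203,-.185,.185,.203): cv2.line(im,P(s,-.02,.073),P(s,.02,.073),(0,255,0),1)
    cr=im[370:680,330:1130] if nm=="top" else im[440:1000,530:1130]
    cv2.imwrite(f"pics/ov_{nm}.png",cr)
E
```

```text
top [([205, 166, 15, 16, 187], [212.3, 173.6])]
red [([147, 168, 6, 6, 27], [149.6, 170.6])]
side [([0, 32, 194, 108, 14895], [92.0, 78.8]), ([14, 141, 16, 6, 70], [21.2, 143.3]), ([235, 167, 14, 22, 278], [241.5, 177.4])]
red [([205, 97, 9, 9, 41], [209.3, 102.5]), ([212, 166, 6, 6, 25], [214.5, 168.9])]
```

View pics/ov_top.png

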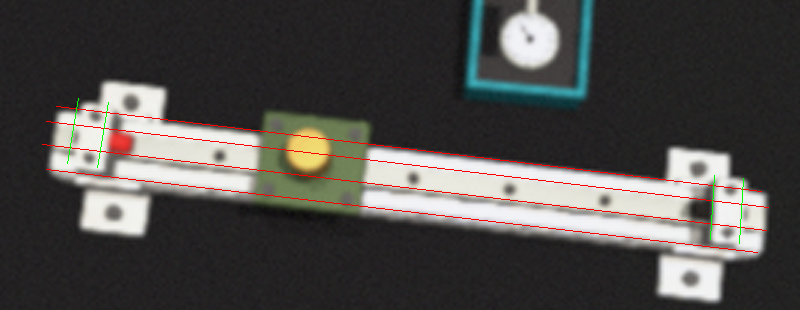

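View pics/ov_side.png

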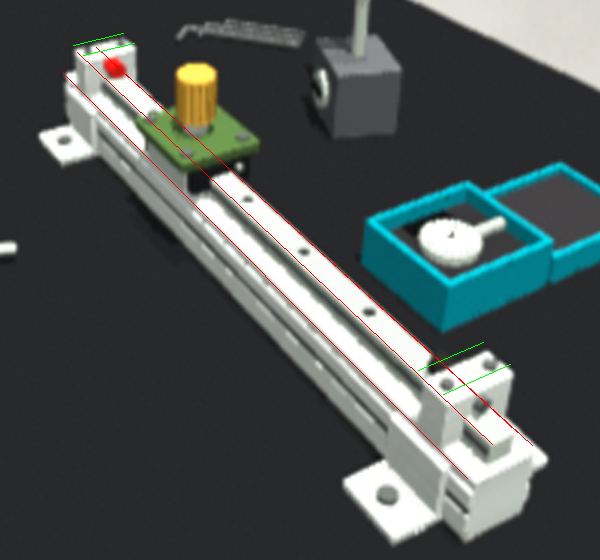

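```bash
python3 - <<'E'
from h import *
f=optics.grab_frame("top");fs=optics.grab_frame("side")
print(atz(f,(212.3,173.6),.108),atz(fs,(241.5,177.4),.099),atz(f,(212.3,173.6),.112),tri([f,fs],[(212.3,173.6),(241.5,177.4)]))
print(atz(f,(149.6,170.6),.064),atz(fs,(214.5,168.9),.062))
for x,y in((220,155),(413,178),(509,189),(604,200)): print(atz(f,((330+x)/3-.5+.17,(370+y)/3-.5+.17),.055))
print(state()["tool_pos"])
E
```

```text
[0.60149949 0.08578213 0.108     ] [0.60141303 0.08275286 0.099     ] [0.60073018 0.08551197 0.112     ] [0.60384145 0.08647573 0.09654577]
[0.61286093 0.20231709 0.064     ] [0.61475409 0.20168945 0.062     ]
[0.60842634 0.14312076 0.055     ]
[0.59670432 0.02412905 0.055     ]
[ 0.59110226 -0.03554662  0.055     ]
[ 0.5854554 -0.0949306  0.055    ]
[ 0.15390059 -0.60573487  0.23131392]
```

jog_arm --increments '[{"rotation": [0,0,5],"slide": [0,0,0]},{"rotation": [0,0,5],"slide": [0,0,0]},{"rotation": [0,0,5],"slide": [0,0,0]},{"rotation": [0,0,4.76],"slide": [0,0,0]},{"slide": [17,-33,0]},{"slide": [17,-33,0]},{"slide": [17,-33,0]},{"slide": [17,-33,0]},{"slide": [17,-33,0]},{"slide": [17,-33,0]},{"slide": [17,-33,0]},{"slide": [17,-33,0]},{"slide": [17,-33,0]},{"slide": [17,-33,0]},{"slide": [17,-33,0]},{"slide": [17,-33,0]},{"slide": [17,-33,0]},{"slide": [17,-33,0]},{"slide": [17,-33,0]},{"slide": [0,0,0]}]' --fingers 1

```text
invalid input
```

jog_arm --increments '[{"slide": [0,0,0],"rotation": [0,0,5]},{"slide": [0,0,0],"rotation": [0,0,5]},{"slide": [0,0,0],"rotation": [0,0,5]},{"slide": [0,0,0],"rotation": [0,0,4.76]}]'

```text
time: 2.38
tool_pos: [0.1539, -0.6057, 0.2313]
tool_rot: [0.0, 0.999, -0.05, 0.0]
contact_force: [0.7, 0.4, -0.8]
gripper_width: 0.995
```

jog_arm --increments '[{"slide": [17,-33,0],"rotation": [0,0,0]},{"slide": [17,-33,0],"rotation": [0,0,0]},{"slide": [17,-33,0],"rotation": [0,0,0]},{"slide": [17,-33,0],"rotation": [0,0,0]},{"slide": [17,-33,0],"rotation": [0,0,0]},{"slide": [17,-33,0],"rotation": [0,0,0]},{"slide": [17,-33,0],"rotation": [0,0,0]},{"slide": [17,-33,0],"rotation": [0,0,0]},{"slide": [17,-33,0],"rotation": [0,0,0]},{"slide": [17,-33,0],"rotation": [0,0,0]},{"slide": [17,-33,0],"rotation": [0,0,0]},{"slide": [17,-33,0],"rotation": [0,0,0]},{"slide": [17,-33,0],"rotation": [0,0,0]},{"slide": [17,-33,0],"rotation": [0,0,0]},{"slide": [17,-33,0],"rotation": [0,0,0]},{"slide": [17,-33,0],"rotation": [0,0,0]},{"slide": [17,-33,0],"rotation": [0,0,0]},{"slide": [17,-33,0],"rotation": [0,0,0]}]' --fingers 1

```text
time: 3.88
tool_pos: [0.5163, -0.042, 0.2316]
tool_rot: [0.0, 0.999, -0.048, 0.0]
contact_force: [-0.5, -0.1, 0.3]
gripper_width: 1.002
```

```bash
cat > p.py <<'E'
from h import *
import sys
from scipy.spatial.transform import Rotation as Ro
s=state();q=s["tool_rot"];R=Ro.from_quat([q[1],q[2],q[3],q[0]]).as_matrix()
print(s["time"],s["tool_pos"].round(4),R.round(4).tolist())
if len(sys.argv)>1:
    print((R.T@(np.array([float(a) for a in sys.argv[1:4]])-s["tool_pos"])*1000).round(1))
E
python3 p.py .602 .085 .16
```

```text
3.8833 [ 0.5163 -0.042   0.2316] [[0.9954, -0.0956, 0.0008], [-0.0956, -0.9954, -0.0003], [0.0009, 0.0002, -1.0]]
[  73.1 -134.6   71.7]
```

jog_arm --increments '[{"slide": [14,-27,10],"rotation": [0,0,0]},{"slide": [14,-27,10],"rotation": [0,0,0]},{"slide": [15,-27,10],"rotation": [0,0,0]},{"slide": [15,-27,10],"rotation": [0,0,0]},{"slide": [15,-26,10],"rotation": [0,0,0]},{"slide": [0,0,10],"rotation": [0,0,0]},{"slide": [0,0,10],"rotation": [0,0,0]},{"slide": [0,0,0],"rotation": [0,0,0]}]'

```text
time: 4.55
tool_pos: [0.5992, 0.0823, 0.1582]
tool_rot: [0.0, 0.999, -0.048, -0.003]
contact_force: [0.4, -0.4, -0.5]
gripper_width: 0.999
```

```bash
python3 p.py .602 .085 .083; python3 - <<'E'
from h import *
a=[cv2.resize(optics.grab_frame(c)["frame"][100:260,130:330],None,fx=2,fy=2) for c in("side","top")]
cv2.imwrite("pics/g1.png",np.hstack(a))
E
```

```text
4.55 [0.5992 0.0823 0.1582] [[0.9954, -0.0957, -0.0051], [-0.0957, -0.9954, -0.0005], [-0.005, 0.001, -1.0]]
[ 2.9 -3.1 75.2]
```

View pics/g1.png

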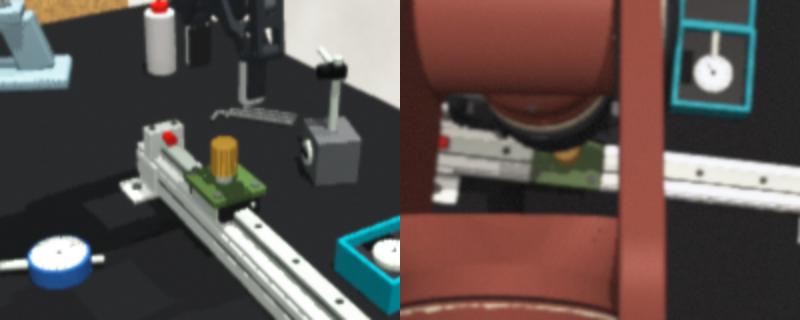

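The side view shows the open fingers above the knob, one on each side along the rail. The knob is at crop (224,157). The arm hides it from the top camera, so I'm descending on the measured position.

jog_arm --increments '[{"slide": [1,-1,14],"rotation": [0,0,0]},{"slide": [1,-1,14],"rotation": [0,0,0]},{"slide": [0,-1,14],"rotation": [0,0,0]},{"slide": [0,0,12],"rotation": [0,0,0]},{"slide": [0,0,8],"rotation": [0,0,0]},{"slide": [0,0,0],"rotation": [0,0,0]}]'

```text
time: 5.15
tool_pos: [0.6012, 0.0852, 0.0957]
tool_rot: [0.0, 0.999, -0.048, -0.003]
contact_force: [-0.7, 0.7, -0.9]
gripper_width: 0.998
```

```bash
python3 p.py .602 .085 .083; python3 - <<'E'
from h import *
a=[cv2.resize(optics.grab_frame(c)["frame"][100:260,130:330],None,fx=2,fy=2) for c in("side","top")]
cv2.imwrite("pics/g2.png",np.hstack(a))
E
```

```text
5.15 [0.6012 0.0852 0.0957] [[0.9954, -0.0961, -0.0056], [-0.0961, -0.9954, -0.0001], [-0.0055, 0.0007, -1.0]]
[ 0.9  0.1 12.7]
```

View pics/g2.png

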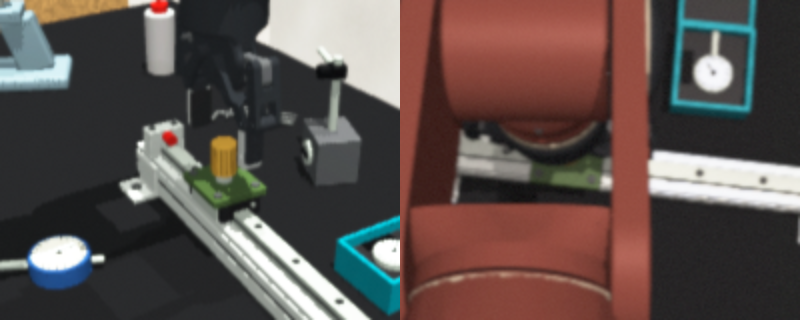

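The midpoint of the fingertips, crop (225,142), coincides with the knob top at (224,143), and the fingers line up along the rail. Next I go down the rest of the way and close.

jog_arm --increments '[{"slide": [1,0,7],"rotation": [0,0,0]},{"slide": [0,0,5],"rotation": [0,0,0]},{"slide": [0,0,0],"rotation": [0,0,0]}]'

```text
time: 5.5
tool_pos: [0.6038, 0.0853, 0.0864]
tool_rot: [0.0, 0.999, -0.048, -0.001]
contact_force: [0.6, -0.6, -1.1]
gripper_width: 1.002
```

jog_arm --increments '[{"slide": [0,0,0],"rotation": [0,0,0]},{"slide": [0,0,0],"rotation": [0,0,0]},{"slide": [0,0,0],"rotation": [0,0,0]},{"slide": [0,0,0],"rotation": [0,0,0]},{"slide": [0,0,0],"rotation": [0,0,0]},{"slide": [0,0,0],"rotation": [0,0,0]},{"slide": [0,0,0],"rotation": [0,0,0]},{"slide": [0,0,0],"rotation": [0,0,0]}]' --fingers 0

```text
time: 6.17
tool_pos: [0.6044, 0.0852, 0.0879]
tool_rot: [0.0, 0.999, -0.048, 0.0]
contact_force: [-1.2, -0.4, 2.9]
gripper_width: 0.255
```

```bash
python3 p.py ; python3 -c "
from plant import state
s=state();print(s['contact_force'],s['gripper_width'])"
```

```text
6.1667 [0.6044 0.0852 0.0879] [[0.9954, -0.0959, 0.0004], [-0.0959, -0.9954, -0.0001], [0.0004, 0.0001, -1.0]]
[-1.22989203 -0.43093958  2.88465212] 0.2554965392884736
```

jog_arm --increments '[{"slide": [0,-4,0],"rotation": [0,0,0]},{"slide": [0,-8,0],"rotation": [0,0,0]},{"slide": [0,-8,0],"rotation": [0,0,0]},{"slide": [0,-8,0],"rotation": [0,0,0]}]'

```text
time: 6.5
tool_pos: [0.6072, 0.1137, 0.0879]
tool_rot: [0.0, 0.999, -0.048, 0.0]
contact_force: [-3.1, -1.6, 5.4]
gripper_width: 0.258
```

jog_arm --increments '[{"slide": [0,-8,0],"rotation": [0,0,0]},{"slide": [0,-8,0],"rotation": [0,0,0]},{"slide": [0,-8,0],"rotation": [0,0,0]},{"slide": [0,-8,0],"rotation": [0,0,0]},{"slide": [0,-8,0],"rotation": [0,0,0]},{"slide": [0,0,0],"rotation": [0,0,0]}]'

```text
time: 7.0
tool_pos: [0.6111, 0.1552, 0.0878]
tool_rot: [-0.001, 0.999, -0.047, 0.001]
contact_force: [-1.5, 2.0, 4.5]
gripper_width: 0.258
```

```bash
cat > s.py <<'E'
from plant import state
import numpy as np
s=state();d=np.array([.0958,.9954]);n=np.array([.9954,-.0958]);p=s["tool_pos"][:2]-[.597,.0245];f=s["contact_force"]
print("t %.2f s %.1f lat %.1f z %.1f F along %.1f lat %.1f z %.1f w %.3f"%(s["time"],1e3*p@d,1e3*p@n,1e3*s["tool_pos"][2],f[:2]@d,f[:2]@n,f[2],s["gripper_width"]), s["ft_torque"].round(2))
E
python3 s.py
```

```text
t 7.00 s 131.4 lat 1.6 z 87.8 F along 1.9 lat -1.7 z 4.5 w 0.258 [ 0.12  0.23 -0.08]
```

jog_arm --increments '[{"slide": [0,-2,0],"rotation": [0,0,0]},{"slide": [0,-2,0],"rotation": [0,0,0]},{"slide": [0,-2,0],"rotation": [0,0,0]}]'

```text
time: 7.25
tool_pos: [0.6115, 0.1592, 0.0878]
tool_rot: [0.0, 0.999, -0.048, 0.0]
contact_force: [-2.5, -1.1, 5.7]
gripper_width: 0.257
```

jog_arm --increments '[{"slide": [0,-1,0],"rotation": [0,0,0]}]'

```text
time: 7.33
tool_pos: [0.6116, 0.1602, 0.0878]
tool_rot: [0.0, 0.999, -0.048, 0.0]
contact_force: [-2.4, -1.4, 4.9]
gripper_width: 0.26
```

jog_arm --increments '[{"slide": [0,-1,0],"rotation": [0,0,0]}]'

```text
time: 7.42
tool_pos: [0.6117, 0.1611, 0.0879]
tool_rot: [0.0, 0.999, -0.048, 0.0]
contact_force: [-2.0, -1.1, 6.8]
gripper_width: 0.255
```

jog_arm --increments '[{"slide": [0,-1,0],"rotation": [0,0,0]},{"slide": [0,-1,0],"rotation": [0,0,0]}]'

```text
time: 7.58
tool_pos: [0.6119, 0.163, 0.0879]
tool_rot: [0.0, 0.999, -0.048, 0.0]
contact_force: [-2.1, -2.3, 6.3]
gripper_width: 0.259
```

jog_arm --increments '[{"slide": [0,-1,0],"rotation": [0,0,0]}]'

```text
time: 7.67
tool_pos: [0.6119, 0.1636, 0.0878]
tool_rot: [0.001, 0.999, -0.048, 0.0]
contact_force: [-2.6, -3.2, 6.0]
gripper_width: 0.259
```

jog_arm --increments '[{"slide": [0,-1,0],"rotation": [0,0,0]}]'

```text
time: 7.75
tool_pos: [0.612, 0.1642, 0.0879]
tool_rot: [0.001, 0.999, -0.048, -0.0]
contact_force: [-3.2, -5.6, 6.7]
gripper_width: 0.259
```

jog_arm --increments '[{"slide": [0,-0.5,0],"rotation": [0,0,0]},{"slide": [0,0,0],"rotation": [0,0,0]}]'

```text
time: 7.92
tool_pos: [0.612, 0.1644, 0.0878]
tool_rot: [0.001, 0.999, -0.048, -0.0]
contact_force: [-3.0, -5.4, 5.7]
gripper_width: 0.259
```

```bash
python3 s.py
```

```text
t 7.92 s 140.7 lat 1.5 z 87.8 F along -5.6 lat -2.4 z 5.7 w 0.259 [-0.75  0.49  0.03]
```

jog_arm --increments '[{"slide": [0,3,0],"rotation": [0,0,0]},{"slide": [0,4,0],"rotation": [0,0,0]},{"slide": [0,4,0],"rotation": [0,0,0]},{"slide": [0,4,0],"rotation": [0,0,0]}]'

```text
time: 8.25
tool_pos: [0.6108, 0.1512, 0.0878]
tool_rot: [-0.001, 0.999, -0.048, 0.0]
contact_force: [-2.6, 2.0, 5.6]
gripper_width: 0.256
```

jog_arm --increments '[{"slide": [0,4,0],"rotation": [0,0,0]},{"slide": [0,4,0],"rotation": [0,0,0]}]'

```text
time: 8.42
tool_pos: [0.61, 0.1433, 0.0879]
tool_rot: [-0.001, 0.999, -0.048, 0.0]
contact_force: [-1.6, 1.8, 5.2]
gripper_width: 0.257
```

jog_arm --increments '[{"slide": [0,4,0],"rotation": [0,0,0]},{"slide": [0,4,0],"rotation": [0,0,0]}]'

```text
time: 8.58
tool_pos: [0.6092, 0.1353, 0.0878]
tool_rot: [-0.001, 0.999, -0.048, 0.0]
contact_force: [-1.4, 2.0, 4.8]
gripper_width: 0.258
```

jog_arm --increments '[{"slide": [0,4,0],"rotation": [0,0,0]},{"slide": [0,4,0],"rotation": [0,0,0]}]'

```text
time: 8.75
tool_pos: [0.6085, 0.1273, 0.0879]
tool_rot: [-0.001, 0.999, -0.048, 0.0]
contact_force: [-1.5, 1.6, 4.1]
gripper_width: 0.258
```

jog_arm --increments '[{"slide": [0,4,0],"rotation": [0,0,0]},{"slide": [0,4,0],"rotation": [0,0,0]}]'

```text
time: 8.92
tool_pos: [0.6077, 0.1194, 0.0879]
tool_rot: [-0.001, 0.999, -0.048, 0.0]
contact_force: [-1.1, 2.8, 6.0]
gripper_width: 0.26
```

jog_arm --increments '[{"slide": [0,4,0],"rotation": [0,0,0]},{"slide": [0,4,0],"rotation": [0,0,0]}]'

```text
time: 9.08
tool_pos: [0.6069, 0.1114, 0.0878]
tool_rot: [-0.001, 0.999, -0.048, 0.0]
contact_force: [-1.4, 2.2, 5.0]
gripper_width: 0.257
```

jog_arm --increments '[{"slide": [0,4,0],"rotation": [0,0,0]},{"slide": [0,4,0],"rotation": [0,0,0]}]'

```text
time: 9.25
tool_pos: [0.6062, 0.1034, 0.0878]
tool_rot: [-0.001, 0.999, -0.048, 0.0]
contact_force: [-1.7, 1.1, 5.0]
gripper_width: 0.255
```

jog_arm --increments '[{"slide": [0,4,0],"rotation": [0,0,0]},{"slide": [0,4,0],"rotation": [0,0,0]}]'

```text
time: 9.42
tool_pos: [0.6054, 0.0954, 0.0879]
tool_rot: [-0.001, 0.999, -0.048, 0.0]
contact_force: [-1.3, 1.9, 4.8]
gripper_width: 0.258
```

jog_arm --increments '[{"slide": [0,4,0],"rotation": [0,0,0]},{"slide": [0,4,0],"rotation": [0,0,0]}]'

```text
time: 9.58
tool_pos: [0.6047, 0.0874, 0.0878]
tool_rot: [-0.001, 0.999, -0.048, 0.0]
contact_force: [-2.5, 2.5, 5.8]
gripper_width: 0.259
```

```bash
python3 s.py
```

```text
t 9.58 s 63.4 lat 1.6 z 87.8 F along 2.2 lat -2.7 z 5.8 w 0.259 [ 0.22  0.33 -0.02]
```

Background drag is about 2 N, and there has been no tight spot from +140 to +63. I'm continuing the stroke.

jog_arm --increments '[{"slide": [0,4,0],"rotation": [0,0,0]},{"slide": [0,4,0],"rotation": [0,0,0]}]'

```text
time: 9.75
tool_pos: [0.6039, 0.0795, 0.0879]
tool_rot: [-0.001, 0.999, -0.048, 0.0]
contact_force: [-2.4, 2.6, 6.3]
gripper_width: 0.261
```

jog_arm --increments '[{"slide": [0,4,0],"rotation": [0,0,0]},{"slide": [0,4,0],"rotation": [0,0,0]}]'

```text
time: 9.92
tool_pos: [0.6031, 0.0715, 0.0878]
tool_rot: [-0.001, 0.999, -0.048, 0.0]
contact_force: [-1.6, 2.4, 5.8]
gripper_width: 0.263
```

jog_arm --increments '[{"slide": [0,4,0],"rotation": [0,0,0]},{"slide": [0,4,0],"rotation": [0,0,0]}]'

```text
time: 10.08
tool_pos: [0.6024, 0.0635, 0.0878]
tool_rot: [-0.001, 0.999, -0.048, 0.0]
contact_force: [-1.0, 2.2, 5.9]
gripper_width: 0.257
```

jog_arm --increments '[{"slide": [0,4,0],"rotation": [0,0,0]},{"slide": [0,4,0],"rotation": [0,0,0]}]'

```text
time: 10.25
tool_pos: [0.6016, 0.0555, 0.0879]
tool_rot: [-0.001, 0.999, -0.048, 0.0]
contact_force: [-1.6, 1.8, 3.8]
gripper_width: 0.262
```

jog_arm --increments '[{"slide": [0,4,0],"rotation": [0,0,0]},{"slide": [0,4,0],"rotation": [0,0,0]}]'

```text
time: 10.42
tool_pos: [0.6008, 0.0476, 0.0878]
tool_rot: [-0.001, 0.999, -0.048, 0.0]
contact_force: [-1.3, 1.0, 5.0]
gripper_width: 0.26
```

jog_arm --increments '[{"slide": [0,4,0],"rotation": [0,0,0]},{"slide": [0,4,0],"rotation": [0,0,0]}]'

```text
time: 10.58
tool_pos: [0.6001, 0.0396, 0.0878]
tool_rot: [-0.001, 0.999, -0.048, 0.0]
contact_force: [-1.5, 2.1, 5.1]
gripper_width: 0.264
```

jog_arm --increments '[{"slide": [0,4,0],"rotation": [0,0,0]},{"slide": [0,4,0],"rotation": [0,0,0]}]'

```text
time: 10.75
tool_pos: [0.5993, 0.0316, 0.0878]
tool_rot: [-0.001, 0.999, -0.048, 0.0]
contact_force: [-1.3, 2.3, 5.4]
gripper_width: 0.259
```

jog_arm --increments '[{"slide": [0,4,0],"rotation": [0,0,0]},{"slide": [0,4,0],"rotation": [0,0,0]}]'

```text
time: 10.92
tool_pos: [0.5986, 0.0237, 0.0878]
tool_rot: [-0.001, 0.999, -0.048, 0.0]
contact_force: [-2.3, 2.5, 5.6]
gripper_width: 0.257
```

jog_arm --increments '[{"slide": [0,4,0],"rotation": [0,0,0]},{"slide": [0,4,0],"rotation": [0,0,0]}]'

```text
time: 11.08
tool_pos: [0.5978, 0.0157, 0.0878]
tool_rot: [-0.001, 0.999, -0.048, 0.0]
contact_force: [-1.0, 2.1, 5.2]
gripper_width: 0.257
```

jog_arm --increments '[{"slide": [0,4,0],"rotation": [0,0,0]},{"slide": [0,4,0],"rotation": [0,0,0]}]'

```text
time: 11.25
tool_pos: [0.5971, 0.0082, 0.0879]
tool_rot: [-0.001, 0.999, -0.048, 0.0]
contact_force: [-1.4, 7.9, 4.9]
gripper_width: 0.26
```

```bash
python3 s.py
```

```text
t 11.25 s -16.2 lat 1.6 z 87.9 F along 7.7 lat -2.1 z 4.9 w 0.260 [1.12 0.21 0.01]
```

The drag has started, near y = 0.008. I'm switching to 2 mm readings across the patch.

jog_arm --increments '[{"slide": [0,2,0],"rotation": [0,0,0]}]'

```text
time: 11.33
tool_pos: [0.597, 0.007, 0.0879]
tool_rot: [-0.002, 0.999, -0.048, 0.0]
contact_force: [-0.0, 11.2, 5.1]
gripper_width: 0.259
```

jog_arm --increments '[{"slide": [0,2,0],"rotation": [0,0,0]}]'

```text
time: 11.42
tool_pos: [0.5968, 0.0058, 0.0878]
tool_rot: [-0.003, 0.999, -0.048, 0.001]
contact_force: [-1.1, 10.5, 5.8]
gripper_width: 0.261
```

jog_arm --increments '[{"slide": [0,2,0],"rotation": [0,0,0]}]'

```text
time: 11.5
tool_pos: [0.5966, 0.0039, 0.0878]
tool_rot: [-0.003, 0.999, -0.048, 0.001]
contact_force: [-1.1, 9.6, 5.3]
gripper_width: 0.258
```

jog_arm --increments '[{"slide": [0,2,0],"rotation": [0,0,0]}]'

```text
time: 11.58
tool_pos: [0.5965, 0.0019, 0.0879]
tool_rot: [-0.003, 0.999, -0.048, 0.001]
contact_force: [-1.1, 8.4, 5.6]
gripper_width: 0.255
```

jog_arm --increments '[{"slide": [0,2,0],"rotation": [0,0,0]}]'

```text
time: 11.67
tool_pos: [0.5962, -0.0001, 0.0879]
tool_rot: [-0.003, 0.999, -0.048, 0.001]
contact_force: [-1.6, 8.7, 5.3]
gripper_width: 0.258
```

jog_arm --increments '[{"slide": [0,2,0],"rotation": [0,0,0]}]'

```text
time: 11.75
tool_pos: [0.5961, -0.0023, 0.0879]
tool_rot: [-0.002, 0.999, -0.048, 0.001]
contact_force: [-1.6, 9.2, 5.5]
gripper_width: 0.26
```

jog_arm --increments '[{"slide": [0,2,0],"rotation": [0,0,0]}]'

```text
time: 11.83
tool_pos: [0.5959, -0.0045, 0.0879]
tool_rot: [-0.002, 0.999, -0.048, 0.001]
contact_force: [-1.6, 7.2, 6.0]
gripper_width: 0.262
```

jog_arm --increments '[{"slide": [0,2,0],"rotation": [0,0,0]}]'

```text
time: 11.92
tool_pos: [0.5957, -0.0067, 0.0879]
tool_rot: [-0.002, 0.999, -0.048, 0.001]
contact_force: [-1.2, 5.9, 6.7]
gripper_width: 0.258
```

jog_arm --increments '[{"slide": [0,2,0],"rotation": [0,0,0]}]'

```text
time: 12.0
tool_pos: [0.5954, -0.0089, 0.0879]
tool_rot: [-0.002, 0.999, -0.048, 0.0]
contact_force: [-1.8, 4.5, 5.3]
gripper_width: 0.26
```

jog_arm --increments '[{"slide": [0,2,0],"rotation": [0,0,0]}]'

```text
time: 12.08
tool_pos: [0.5952, -0.0115, 0.0878]
tool_rot: [-0.001, 0.999, -0.048, 0.0]
contact_force: [-1.5, 1.1, 5.8]
gripper_width: 0.257
```

jog_arm --increments '[{"slide": [0,2,0],"rotation": [0,0,0]}]'

```text
time: 12.17
tool_pos: [0.5949, -0.0139, 0.0878]
tool_rot: [-0.001, 0.999, -0.048, 0.0]
contact_force: [-1.6, 1.9, 5.4]
gripper_width: 0.258
```

jog_arm --increments '[{"slide": [0,2,0],"rotation": [0,0,0]}]'

```text
time: 12.25
tool_pos: [0.5948, -0.0161, 0.0878]
tool_rot: [-0.001, 0.999, -0.048, 0.0]
contact_force: [-1.2, 2.4, 5.5]
gripper_width: 0.264
```

```bash
python3 s.py
```

```text
t 12.25 s -40.6 lat 1.7 z 87.8 F along 2.3 lat -1.4 z 5.5 w 0.264 [0.28 0.33 0.02]
```

The drag runs from about y = +0.010 to -0.010, then falls back to 2 N. I'm continuing to the black buffer.

jog_arm --increments '[{"slide": [0,4,0],"rotation": [0,0,0]},{"slide": [0,4,0],"rotation": [0,0,0]},{"slide": [0,4,0],"rotation": [0,0,0]},{"slide": [0,4,0],"rotation": [0,0,0]}]'

```text
time: 12.58
tool_pos: [0.5932, -0.0321, 0.0879]
tool_rot: [-0.001, 0.999, -0.048, 0.0]
contact_force: [-2.5, 1.7, 6.0]
gripper_width: 0.253
```

jog_arm --increments '[{"slide": [0,4,0],"rotation": [0,0,0]},{"slide": [0,4,0],"rotation": [0,0,0]},{"slide": [0,4,0],"rotation": [0,0,0]}]'

```text
time: 12.83
tool_pos: [0.5921, -0.0441, 0.0879]
tool_rot: [-0.001, 0.999, -0.048, 0.0]
contact_force: [-2.4, 1.5, 4.9]
gripper_width: 0.257
```

jog_arm --increments '[{"slide": [0,4,0],"rotation": [0,0,0]},{"slide": [0,4,0],"rotation": [0,0,0]},{"slide": [0,4,0],"rotation": [0,0,0]}]'

```text
time: 13.08
tool_pos: [0.5909, -0.0561, 0.0878]
tool_rot: [-0.001, 0.999, -0.048, 0.0]
contact_force: [-1.7, 2.7, 5.3]
gripper_width: 0.255
```

jog_arm --increments '[{"slide": [0,4,0],"rotation": [0,0,0]},{"slide": [0,4,0],"rotation": [0,0,0]},{"slide": [0,4,0],"rotation": [0,0,0]}]'

```text
time: 13.33
tool_pos: [0.5898, -0.068, 0.0878]
tool_rot: [-0.001, 0.999, -0.048, 0.0]
contact_force: [-2.2, 2.1, 6.7]
gripper_width: 0.26
```

jog_arm --increments '[{"slide": [0,4,0],"rotation": [0,0,0]},{"slide": [0,4,0],"rotation": [0,0,0]},{"slide": [0,4,0],"rotation": [0,0,0]}]'

```text
time: 13.58
tool_pos: [0.5886, -0.08, 0.0878]
tool_rot: [-0.001, 0.999, -0.048, 0.0]
contact_force: [-1.5, 2.2, 4.8]
gripper_width: 0.26
```

jog_arm --increments '[{"slide": [0,4,0],"rotation": [0,0,0]},{"slide": [0,4,0],"rotation": [0,0,0]},{"slide": [0,4,0],"rotation": [0,0,0]},{"slide": [0,4,0],"rotation": [0,0,0]}]'

```text
time: 13.92
tool_pos: [0.5871, -0.0959, 0.0878]
tool_rot: [-0.001, 0.999, -0.048, 0.0]
contact_force: [-2.2, 1.9, 5.7]
gripper_width: 0.261
```

```bash
python3 s.py
```

```text
t 13.92 s -120.8 lat 1.7 z 87.8 F along 1.7 lat -2.3 z 5.7 w 0.261 [0.34 0.25 0.01]
```

Nineteen millimetres to go.

jog_arm --increments '[{"slide": [0,4,0],"rotation": [0,0,0]},{"slide": [0,4,0],"rotation": [0,0,0]},{"slide": [0,3,0],"rotation": [0,0,0]},{"slide": [0,3,0],"rotation": [0,0,0]}]'

```text
time: 14.25
tool_pos: [0.5858, -0.1099, 0.0878]
tool_rot: [-0.0, 0.999, -0.048, 0.0]
contact_force: [-2.3, 3.0, 6.1]
gripper_width: 0.259
```

jog_arm --increments '[{"slide": [0,2,0],"rotation": [0,0,0]}]'

```text
time: 14.33
tool_pos: [0.5856, -0.112, 0.0878]
tool_rot: [-0.0, 0.999, -0.048, 0.0]
contact_force: [-1.8, 2.3, 5.8]
gripper_width: 0.256
```

jog_arm --increments '[{"slide": [0,1,0],"rotation": [0,0,0]}]'

```text
time: 14.42
tool_pos: [0.5855, -0.1131, 0.0879]
tool_rot: [-0.0, 0.999, -0.048, 0.0]
contact_force: [-2.1, 2.3, 6.1]
gripper_width: 0.256
```

jog_arm --increments '[{"slide": [0,1,0],"rotation": [0,0,0]}]'

```text
time: 14.5
tool_pos: [0.5854, -0.1139, 0.0879]
tool_rot: [-0.0, 0.999, -0.048, 0.0]
contact_force: [-1.7, 1.8, 5.5]
gripper_width: 0.258
```

```bash
python3 s.py
```

```text
t 14.50 s -138.9 lat 1.7 z 87.9 F along 1.6 lat -1.8 z 5.5 w 0.258 [0.27 0.31 0.  ]
```

jog_arm --increments '[{"slide": [0,1,0],"rotation": [0,0,0]}]'

```text
time: 14.58
tool_pos: [0.5853, -0.1149, 0.0878]
tool_rot: [-0.0, 0.999, -0.048, 0.0]
contact_force: [-2.1, 1.6, 6.8]
gripper_width: 0.256
```

jog_arm --increments '[{"slide": [0,1,0],"rotation": [0,0,0]}]'

```text
time: 14.67
tool_pos: [0.5852, -0.1159, 0.0878]
tool_rot: [-0.0, 0.999, -0.048, 0.0]
contact_force: [-1.4, 1.7, 4.8]
gripper_width: 0.252
```

jog_arm --increments '[{"slide": [0,1,0],"rotation": [0,0,0]}]'

```text
time: 14.75
tool_pos: [0.5851, -0.1167, 0.0878]
tool_rot: [-0.001, 0.999, -0.048, 0.0]
contact_force: [-1.6, 3.6, 6.1]
gripper_width: 0.259
```

```bash
python3 s.py
```

```text
t 14.75 s -141.7 lat 1.7 z 87.8 F along 3.5 lat -1.9 z 6.1 w 0.259 [ 0.4   0.28 -0.06]
```

jog_arm --increments '[{"slide": [0,1,0],"rotation": [0,0,0]}]'

```text
time: 14.83
tool_pos: [0.5851, -0.1172, 0.0878]
tool_rot: [-0.001, 0.999, -0.048, 0.0]
contact_force: [-2.1, 5.0, 6.9]
gripper_width: 0.261
```

jog_arm --increments '[{"slide": [0,0.5,0],"rotation": [0,0,0]},{"slide": [0,0,0],"rotation": [0,0,0]}]'

```text
time: 15.0
tool_pos: [0.5851, -0.1175, 0.0878]
tool_rot: [-0.001, 0.999, -0.048, 0.0]
contact_force: [-1.7, 4.8, 5.8]
gripper_width: 0.259
```

```bash
python3 s.py
```

```text
t 15.00 s -142.5 lat 1.7 z 87.8 F along 4.6 lat -2.1 z 5.8 w 0.259 [0.6  0.31 0.  ]
```

Both buffers have now been met with a light touch of about 5 N. I'm returning towards the patch, which I put at s ≈ -24 mm.

jog_arm --increments '[{"slide": [0,-4,0],"rotation": [0,0,0]},{"slide": [0,-8,0],"rotation": [0,0,0]},{"slide": [0,-8,0],"rotation": [0,0,0]},{"slide": [0,-8,0],"rotation": [0,0,0]},{"slide": [0,-8,0],"rotation": [0,0,0]},{"slide": [0,-8,0],"rotation": [0,0,0]},{"slide": [0,-8,0],"rotation": [0,0,0]},{"slide": [0,-8,0],"rotation": [0,0,0]},{"slide": [0,-8,0],"rotation": [0,0,0]},{"slide": [0,-8,0],"rotation": [0,0,0]},{"slide": [0,-8,0],"rotation": [0,0,0]},{"slide": [0,-8,0],"rotation": [0,0,0]},{"slide": [0,-6,0],"rotation": [0,0,0]}]'

```text
time: 16.08
tool_pos: [0.5943, -0.0211, 0.0879]
tool_rot: [0.001, 0.999, -0.048, 0.0]
contact_force: [-2.8, -2.4, 5.0]
gripper_width: 0.263
```

jog_arm --increments '[{"slide": [0,-2,0],"rotation": [0,0,0]}]'

```text
time: 16.17
tool_pos: [0.5945, -0.0188, 0.0878]
tool_rot: [0.0, 0.999, -0.048, 0.0]
contact_force: [-1.6, -1.6, 5.8]
gripper_width: 0.258
```

jog_arm --increments '[{"slide": [0,-2,0],"rotation": [0,0,0]}]'

```text
time: 16.25
tool_pos: [0.5946, -0.0172, 0.0878]
tool_rot: [0.0, 0.999, -0.048, 0.0]
contact_force: [-2.1, -0.9, 5.5]
gripper_width: 0.257
```

jog_arm --increments '[{"slide": [0,-2,0],"rotation": [0,0,0]}]'

```text
time: 16.33
tool_pos: [0.5948, -0.0154, 0.0878]
tool_rot: [0.0, 0.999, -0.048, 0.0]
contact_force: [-2.3, -1.7, 6.5]
gripper_width: 0.256
```

jog_arm --increments '[{"slide": [0,-1,0],"rotation": [0,0,0]}]'

```text
time: 16.42
tool_pos: [0.5949, -0.0143, 0.0878]
tool_rot: [0.0, 0.999, -0.048, 0.0]
contact_force: [-2.7, -0.6, 4.9]
gripper_width: 0.258
```

jog_arm --increments '[{"slide": [0,-1,0],"rotation": [0,0,0]}]'

```text
time: 16.5
tool_pos: [0.595, -0.0134, 0.0878]
tool_rot: [0.0, 0.999, -0.048, 0.0]
contact_force: [-1.9, -1.4, 6.2]
gripper_width: 0.261
```

jog_arm --increments '[{"slide": [0,-1,0],"rotation": [0,0,0]}]'

```text
time: 16.58
tool_pos: [0.5951, -0.0125, 0.0878]
tool_rot: [0.0, 0.999, -0.048, 0.0]
contact_force: [-2.9, -1.6, 5.7]
gripper_width: 0.257
```

jog_arm --increments '[{"slide": [0,-1,0],"rotation": [0,0,0]}]'

```text
time: 16.67
tool_pos: [0.5952, -0.0115, 0.0879]
tool_rot: [0.0, 0.999, -0.048, 0.0]
contact_force: [-2.3, -0.9, 5.7]
gripper_width: 0.255
```

```bash
python3 s.py
```

```text
t 16.67 s -36.0 lat 1.7 z 87.9 F along -1.1 lat -2.2 z 5.7 w 0.255 [-0.25  0.4   0.04]
```

jog_arm --increments '[{"slide": [0,-1,0],"rotation": [0,0,0]}]'

```text
time: 16.75
tool_pos: [0.5953, -0.0108, 0.0878]
tool_rot: [0.001, 0.999, -0.048, 0.0]
contact_force: [-2.1, -3.2, 5.6]
gripper_width: 0.26
```

jog_arm --increments '[{"slide": [0,-1,0],"rotation": [0,0,0]}]'

```text
time: 16.83
tool_pos: [0.5953, -0.0102, 0.0878]
tool_rot: [0.001, 0.999, -0.048, 0.0]
contact_force: [-2.8, -4.2, 5.4]
gripper_width: 0.257
```

jog_arm --increments '[{"slide": [0,-1,0],"rotation": [0,0,0]}]'

```text
time: 16.92
tool_pos: [0.5954, -0.0096, 0.0878]
tool_rot: [0.002, 0.999, -0.048, 0.0]
contact_force: [-3.3, -6.8, 4.7]
gripper_width: 0.258
```

jog_arm --increments '[{"slide": [0,-1,0],"rotation": [0,0,0]}]'

```text
time: 17.0
tool_pos: [0.5954, -0.0091, 0.0878]
tool_rot: [0.002, 0.999, -0.048, 0.0]
contact_force: [-4.1, -8.4, 6.5]
gripper_width: 0.259
```

jog_arm --increments '[{"slide": [0,-1,0],"rotation": [0,0,0]}]'

```text
time: 17.08
tool_pos: [0.5954, -0.0086, 0.0879]
tool_rot: [0.003, 0.999, -0.048, -0.0]
contact_force: [-3.6, -9.9, 5.8]
gripper_width: 0.259
```

jog_arm --increments '[{"slide": [0,-1,0],"rotation": [0,0,0]}]'

```text
time: 17.17
tool_pos: [0.5955, -0.008, 0.0879]
tool_rot: [0.003, 0.999, -0.048, -0.0]
contact_force: [-4.4, -10.6, 5.8]
gripper_width: 0.261
```

jog_arm --increments '[{"slide": [0,-1,0],"rotation": [0,0,0]}]'

```text
time: 17.25
tool_pos: [0.5956, -0.0071, 0.0879]
tool_rot: [0.003, 0.999, -0.048, -0.0]
contact_force: [-3.9, -10.9, 5.7]
gripper_width: 0.256
```

```bash
python3 s.py
```

```text
t 17.25 s -31.6 lat 1.6 z 87.9 F along -11.2 lat -2.9 z 5.7 w 0.256 [-1.41  0.61  0.04]
```

Entering from this side, the drag starts at y ≈ -0.011. From the other side it started at about +0.010. That puts the middle at y ≈ 0.000, so about 7 mm more.

jog_arm --increments '[{"slide": [0,-2,0],"rotation": [0,0,0]},{"slide": [0,-2,0],"rotation": [0,0,0]}]'

```text
time: 17.42
tool_pos: [0.596, -0.0032, 0.0879]
tool_rot: [0.003, 0.999, -0.048, -0.0]
contact_force: [-3.5, -9.9, 6.3]
gripper_width: 0.26
```

jog_arm --increments '[{"slide": [0,-2,0],"rotation": [0,0,0]},{"slide": [0,-1.5,0],"rotation": [0,0,0]}]'

```text
time: 17.58
tool_pos: [0.5964, 0.0007, 0.0879]
tool_rot: [0.002, 0.999, -0.048, -0.0]
contact_force: [-3.7, -8.3, 4.9]
gripper_width: 0.261
```

jog_arm --increments '[{"slide": [0,0,0],"rotation": [0,0,0]}]'

```text
time: 17.67
tool_pos: [0.5964, 0.0016, 0.0879]
tool_rot: [0.002, 0.999, -0.048, 0.0]
contact_force: [-3.4, -4.3, 6.1]
gripper_width: 0.26
```

```bash
python3 s.py
```

```text
t 17.67 s -22.9 lat 1.6 z 87.9 F along -4.6 lat -2.9 z 6.1 w 0.260 [-0.73  0.52  0.02]
```

jog_arm --increments '[{"slide": [0,1,0],"rotation": [0,0,0]},{"slide": [0,0,0],"rotation": [0,0,0]}]'

```text
time: 17.83
tool_pos: [0.5964, 0.0017, 0.0879]
tool_rot: [0.0, 0.999, -0.048, 0.0]
contact_force: [-2.1, -1.8, 5.4]
gripper_width: 0.256
```

jog_arm --increments '[{"slide": [0,1,0],"rotation": [0,0,0]},{"slide": [0,0,0],"rotation": [0,0,0]}]'

```text
time: 18.0
tool_pos: [0.5964, 0.0016, 0.0879]
tool_rot: [-0.001, 0.999, -0.048, 0.0]
contact_force: [-1.6, 0.9, 5.7]
gripper_width: 0.255
```

```bash
python3 s.py
```

```text
t 18.00 s -22.8 lat 1.6 z 87.9 F along 0.7 lat -1.7 z 5.7 w 0.255 [0.17 0.32 0.02]
```

jog_arm --increments '[{"slide": [0,1,0],"rotation": [0,0,0]},{"slide": [0,1,0],"rotation": [0,0,0]},{"slide": [0,1,0],"rotation": [0,0,0]}]'

```text
time: 18.25
tool_pos: [0.5964, 0.0007, 0.0879]
tool_rot: [-0.003, 0.999, -0.048, 0.001]
contact_force: [-1.5, 7.2, 4.6]
gripper_width: 0.262
```

jog_arm --increments '[{"slide": [0,1,0],"rotation": [0,0,0]}]'

```text
time: 18.33
tool_pos: [0.5962, -0.0002, 0.0878]
tool_rot: [-0.003, 0.999, -0.048, 0.001]
contact_force: [-1.3, 9.2, 5.3]
gripper_width: 0.256
```

```bash
python3 s.py
```

```text
t 18.33 s -24.7 lat 1.6 z 87.8 F along 9.0 lat -2.2 z 5.3 w 0.256 [ 1.25  0.1  -0.01]
```

Now I relax the force, then open.

jog_arm --increments '[{"slide": [0,-2,0],"rotation": [0,0,0]},{"slide": [0,-0.5,0],"rotation": [0,0,0]},{"slide": [0,0,0],"rotation": [0,0,0]}]'

```text
time: 18.58
tool_pos: [0.5962, -0.0004, 0.0879]
tool_rot: [0.0, 0.999, -0.048, 0.0]
contact_force: [-2.1, -0.6, 5.7]
gripper_width: 0.255
```

```bash
python3 s.py
```

```text
t 18.58 s -24.9 lat 1.6 z 87.9 F along -0.8 lat -2.1 z 5.7 w 0.255 [-0.18  0.39 -0.01]
```

jog_arm --increments '[{"slide": [0,0,0],"rotation": [0,0,0]},{"slide": [0,0,0],"rotation": [0,0,0]},{"slide": [0,0,0],"rotation": [0,0,0]},{"slide": [0,0,0],"rotation": [0,0,0]},{"slide": [0,0,0],"rotation": [0,0,0]},{"slide": [0,0,0],"rotation": [0,0,0]},{"slide": [0,0,0],"rotation": [0,0,0]},{"slide": [0,0,0],"rotation": [0,0,0]}]' --fingers 1

```text
time: 19.25
tool_pos: [0.596, -0.0004, 0.0873]
tool_rot: [-0.0, 0.999, -0.048, 0.0]
contact_force: [0.5, 0.6, -0.2]
gripper_width: 1.0
```

```bash
python3 s.py
```

```text
t 19.25 s -24.8 lat 1.4 z 87.3 F along 0.7 lat 0.4 z -0.2 w 1.000 [-0.   -0.02 -0.01]
```

Fully open, and no contact force. Lifting straight up, then drawing back towards the base so the cameras can see.

jog_arm --increments '[{"slide": [0,0,-8],"rotation": [0,0,0]},{"slide": [0,0,-15],"rotation": [0,0,0]},{"slide": [0,0,-20],"rotation": [0,0,0]},{"slide": [0,0,-25],"rotation": [0,0,0]},{"slide": [0,0,-25],"rotation": [0,0,0]},{"slide": [0,0,-25],"rotation": [0,0,0]},{"slide": [0,0,-20],"rotation": [0,0,0]},{"slide": [-5,25,-5],"rotation": [0,0,0]},{"slide": [-5,30,0],"rotation": [0,0,0]},{"slide": [-5,30,0],"rotation": [0,0,0]},{"slide": [-5,30,0],"rotation": [0,0,0]},{"slide": [-5,30,0],"rotation": [0,0,0]},{"slide": [-5,30,0],"rotation": [0,0,0]},{"slide": [-5,30,0],"rotation": [0,0,0]},{"slide": [-5,30,0],"rotation": [0,0,0]},{"slide": [-5,30,0],"rotation": [0,0,0]},{"slide": [-5,20,0],"rotation": [0,0,0]},{"slide": [0,0,0],"rotation": [0,0,0]}]'

```text
time: 20.75
tool_pos: [0.5177, -0.2827, 0.2311]
tool_rot: [0.001, 0.999, -0.05, 0.0]
contact_force: [-0.1, 0.3, 0.3]
gripper_width: 1.002
```

```bash
python3 - <<'E'
from h import *
fr={c:optics.grab_frame(c) for c in("side","top")}
for c,f in fr.items():
    h=cv2.cvtColor(f["frame"],cv2.COLOR_BGR2HSV)
    m=cv2.inRange(h,(12,120,90),(35,255,255)); k,l,s,ce=cv2.connectedComponentsWithStats(m)
    for j in range(1,k):
        if 90<s[j][4]<600: 
            p=atz(f,ce[j],.108 if c=="top" else .099); print(c,ce[j].round(1),p, ((p[:2]-[.597,.0245])@[.0958,.9954]*1e3).round(1))
    for n in("indicator","gauge_case","magnetic_base"):
        u=place_of(n,c); print(n,[np.round(atz(f,u[0]["uv"],0),3)] if u else None)
cv2.imwrite("pics/end.png",np.hstack([f["frame"] for f in fr.values()])[:, :][::1,::1] if 0 else cv2.resize(np.hstack([f["frame"] for f in fr.values()]),(800,300)))
print(state()["tool_pos"],state()["time"])
E
```

```text
side [266.8 199. ] [ 0.59288002 -0.00311679  0.099     ] -27.9
indicator [array([0.457, 0.136, 0.   ])]
gauge_case [array([ 0.704, -0.048,  0.   ])]
magnetic_base [array([0.802, 0.14 , 0.   ])]
top [261.6 179.3] [0.59353867 0.00095201 0.108     ] -23.8
indicator [array([0.455, 0.145, 0.   ])]
gauge_case [array([ 0.694, -0.05 ,  0.   ])]
magnetic_base [array([0.785, 0.131, 0.   ])]
[ 0.51926254 -0.27829173  0.23040402] 21.15
```

View pics/end.png

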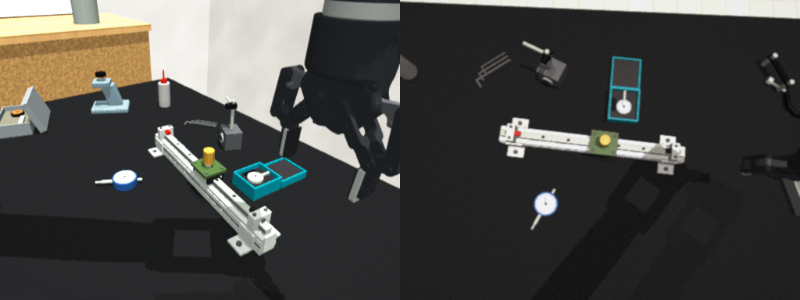

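The final view shows the knob at (209,157) in the side half, so the carriage stands just off mid-travel, about where I left it. The gauges are where they were, and the arm is clear to the right.

```bash
python3 -c "
from plant import manip
print(manip.job_done())"
```

```text
the job is handed in; nothing more can be done
None
```

The carriage is standing on the tight spot, about 25 mm from mid-travel towards the black buffer. I've let go of it and handed the job in at about 21 s.

- **Stroke:** I took the carriage by the knob and ran it against the red buffer with about 5.5 N. I then stroked it slowly to the black buffer, where the touch was about 5 N.
- **Tight spot:** The drag was about 2 N everywhere except one patch, where it rose to 8–11 N. The edges felt from both directions put the patch's middle at about y = −0.0005 m in the world frame.
- **Placing:** I brought the carriage back onto the patch, which went about 2 mm too far, and nudged it back to y ≈ −0.0004 m. I relaxed the side force to below 1 N, opened the gripper and lifted straight up with no contact force.

**Last checks:**
- **Carriage position:** The top camera puts the carriage 23.8 mm from the middle and the side camera 27.9 mm. The arm's own reading was 24.8 mm. The side camera also read a few millimetres to that side before I started.
- **Gauges:** From the top camera they are all within about 3 mm of where they started, and they look unmoved in the pictures.
- **Disagreement:** The side camera's network put the magnetic base about 2 cm away from its first reading. The top camera and the pictures show it in its original place, so I took that as a detection error.

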